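# Post the lacquered test panel into the curing box

## Robot

A 6-joint arm with a two-finger parallel gripper is mounted at the origin on a cart in front of the work surface, level with it; the furniture and walls round the work are solid. World frame = base frame: x ahead of the robot, y to its left, z up, the work surface at z = 0. Lengths are in mm, angles in rad, forces in N, time in s.
With the tool pointing down it reaches from about 300 to 775 mm from the base axis. Payload 14.6 kg.
Tool frame: the origin (TCP) lies on the mounting face of the last link; the fingertips stand 199 mm ahead of it and the grasp point (between the pads) lies 180 mm ahead of it; z points along the fingers, y is the line along which they close (so a half turn about z gives the same grasp; the last joint's range is limited). The gripper opens to 94 mm and grips with 3 to 60 N. Pads are 16 mm wide; open, the fingers measure 119 mm over their backs; the gripper's body (75 mm by 177 mm) begins 78 mm behind the grasp point.
Start: joints at [-1.26, 0.3, 1.521, -0, 1.321, -0.067], TCP at [202.875, -511.207, 404.646] pointing down, gripper open.
Joint ranges: [-3.03, 3.03], [-0.79, 2.21], [0.23, 2.52], [-1.04, 4.18], [0, 3.07], [-2.55, 2.55]. Speed limits (rad/s): [2.22, 2.22, 2.57, 3.14, 3.14, 3.14].

## Interface

Orientations are given as [roll, pitch, yaw] about the fixed x, y, z axes, in that order (R = Rz(yaw) Ry(pitch) Rx(roll)).
In Python, from cell import manip gives the robot as it stands. The module is installed in compiled form; this text tells all that it offers.
- The arm moves only by the shell command python3 -m creep 'ROWS' [FORCE]. ROWS is a JSON object of lists of equal length, an entry for each row: "slide": the shift along the world's x, y, z in cm, a list of three; "turn": the turn about the world's z in rad; "claw": the opening, from 0 (shut) to 1 (fully open). A call has 1 to 8 rows; each row shifts and turns the commanded pose from where the row before left it; what a row does not reach is not made up. A row lasts 1/8 s, in which the tool goes at most 62.5 mm and 10.7 degrees, less where a joint would pass 70% of its speed; a pose out of reach is approached as far as the arm can. A call with a gripper value outside its range is refused whole. The fingers move at their own pace and stop on an object; FORCE is the grip in N (left out, the last holds). Time passes only in rows, so rows that do not move let the fingers close. It gives the time, the measured TCP pose, the force, the opening and the grip force at its end, in the units of the state.
- manip.read_state(): the state, without advancing time (a new reading comes with each control period).
- manip.camera(name): name is "scene" or "top"; returns (picture, depth): 420x560x3 uint8, red, green, blue; 420x560 float32, mm along the optical axis (not along the pixel's ray), 0 where there is no reading.
- manip.calibration(name): a dict with "intrinsics" (3x3 intrinsics, pixels), "pose" (4x4, takes a point from camera to world coordinates). Camera axes: x right, y up, looking along -z (the intrinsics and any distortion apply to the point x, -y, -z); pixel columns grow to the right and rows downward; lengths in mm; the calibration is good to about 2 mm. A picture is of the moment at which its call begins. calibration takes no time and is no camera call.
- manip.sign_off(): hands the job in; it is judged then, once.
Trained networks look in the newest picture that a camera, given by its name, has taken for a name from the list of things; names that differ only in an ending like _2 or _b are one class to them, and where a whole thing is asked for, a point or a joint stands for the part that bears it (a point fixed in the world has none). Each returns a list of dicts, best first, with "score" (0 to 1); they miss things now and then, are a little off and sometimes report something else, mostly with a low value. They report only what shows in the picture. A call takes as long as a camera call. They do not tell look-alikes from the thing itself.
- manip.cut_out(query, camera): "mask" (420x560 bool, what is visible of it) and "position" ([column, row] in pixels, amid what is visible of it).
The state is a dict: "clock": time; "joints": joint angles; "qd": joint speeds; "effort": joint torques, N m; "eef_pos": TCP position; "eef_rot": TCP orientation; "wrist_force": force on the tool from outside, world axes, zero at the start; "moment": the same for the moment, N m; "finger_gap": finger opening in mm; "finger_force": force on a finger pad.
Only numpy, scipy, OpenCV 4.12 (cv2) and the standard library are available. Lean on these libraries where they do the work, as an engineer would, in place of code of your own. Each camera call takes 0.05 s, during which the arm holds its last target. There are 200 camera calls.

## Task

Take the black lacquered test panel out of its wooden stand and post it, narrow end down, through the slot in the brass plate on top of the curing box: find the slot by feel, push the panel in past the spring flap while you hold it, then let it go so that it drops right inside. Be gentle, the lacquer and the box must never feel more than about 20 N (2 kg) of pressing or knocking, and leave everything else on the table where it is.

Things in the scene. Friction and masses are not known exactly. Their poses are not given: they have to be found in the camera images.
- test_panel: Black lacquered steel panel, gold stripe and red patch near its upper end; 8 mm thick (x) x 60 wide (y) x 90 tall (z), about 0.32 kg. Origin: centre of its lower 8x60 edge face; z up along it. Starts upright in the stand, 68 mm standing out. Grip it from above across the 8 mm, at mid width, within the top 20 mm, so that 50 mm can enter the slot before the fingers reach the plate.
- panel_top (a point): Centre of the panel's upper 8x60 mm edge face, 90 mm above its origin.
- stand: Light wooden block, 50 (x) x 96 (y) x 30 (z) mm, fixed to the table. Origin: centre of its underside; z up. A groove in its top, 11 mm wide (x), 65 long (y), 22 deep, holds the panel upright; the groove's floor is 8 mm above the origin.
- curing_box: Closed wooden box, 120 (x) x 126 (y) x 135 (z) mm, fixed to the table, with a brass plate 68 (x) x 100 (y) x 6 mm on top (upper face 141 mm above the origin). Origin: centre of the underside; z up. Inside 96 x 102 mm, floor 6 mm above the origin: the whole panel falls in by its weight when let go past the flap. Screw heads 11 mm wide, 4 high stand on the plate at y +-42 mm.
- slot_zone (a point): Point on the plate's upper face over the box's middle; axes as the box. The plate's one slot, 11 mm wide (x), 65 long (y), edges bevelled 1.5 mm, is centred on this point in y, but in x anywhere within 12 mm of it either way: the plate is clamped by hand, so the slot must be felt for (or seen). It stays put.
- flap_level (a point): Point of the box 8 mm below slot_zone, at the height of the spring flap that shuts the slot from below, wherever the slot is. The flap is 22 mm long, hinged on the slot's +x side, swings down when pushed with about 3 to 9 N, and springs shut when the panel has passed.
- glue_bottle: Bystander: white glue bottle with a red nozzle, standing, 41x41x123 mm, loose; leave it alone. Origin: centre of its underside.
- brown_jar: Bystander: pigment jar, brown with a black lid, 52x52x70 mm, loose; leave it alone. Origin: centre of its underside.
- red_jar: Bystander: pigment jar, red with a yellow lid, 44x44x55 mm, loose; leave it alone. Origin: centre of its underside.
- tape_roll: Bystander: roll of masking tape lying flat, 92x92x19 mm, loose; leave it alone. Origin: centre of its underside.
- whetstone: Bystander: grey whetstone block, 58x100x46 mm, loose; leave it alone. Origin: centre of its underside.
- sanding_block: Bystander: wooden sanding block, 46x76x26 mm, loose; leave it alone. Origin: centre of its underside.
Things that resemble listed ones, but are neither listed nor needed, are in the scene too. Several things have the shape of the test_panel; the one meant has the colours described above.

How it is judged (in metres and radians):
On the way, in this order (a step that is already met when the one before it is completed fails the run):
1. the panel has been lifted out of the stand in the gripper (height (world z) of test_panel above 0.05 m and contact force between test_panel and the fingers above 1 N), for 0.2 s.
2. held by the gripper, the panel has been pushed lower end first at least 20 mm down into the slot (z of test_panel in the frame of curing_box between 0.02 and 0.121 m and x of test_panel in the frame of curing_box between -0.03 and 0.03 m and y of test_panel in the frame of curing_box between -0.015 and 0.015 m and angle between test_panel's own z axis and vertical below 0.3 rad and contact force between test_panel and the fingers above 1 N), for 0.1 s.
At the end, for the whole second after the job is handed in: The whole panel lies or stands at rest inside the curing box, its upper end at least 20 mm below the brass plate's upper face, and the gripper has let go of it (x of test_panel in the frame of curing_box between -0.055 and 0.055 m and y of test_panel in the frame of curing_box between -0.06 and 0.06 m and z of test_panel in the frame of curing_box between 0 and 0.1 m and x of panel_top in the frame of curing_box between -0.055 and 0.055 m and y of panel_top in the frame of curing_box between -0.06 and 0.06 m and z of panel_top in the frame of curing_box between 0 and 0.12 m and linear speed of test_panel below 0.02 m/s and contact force between test_panel and the fingers below 0.1 N); the robot touches nothing.
It fails at once if the panel pressed on or knocked against the box, its plate or its flap with more than 25 N while more than 45 mm above the box's floor (the short fall inside does not count) (contact force between test_panel and curing_box above 25 N and z of test_panel in the frame of curing_box above 0.05 m).
It fails at once if the arm or gripper pressed on the box with more than 25 N (contact force between any of the fingers, the arm and curing_box above 25 N).
It fails at once if a bystander moved by more than 20 mm (distance of any of glue_bottle, brown_jar, red_jar, tape_roll, whetstone, sanding_block from where it was at the start of the episode above 0.02 m).
It also fails if it takes over 58 s, if anything falls off the work surface, if the arm or the gripper's body presses on something with over 40 N, if the wrist force passes 120 N, or if a joint passes its speed limit or range.

## Working session

There is one attempt and no reset: what is moved stays moved. The work goes in short steps, Python scripts to look and compute and a shell command to move; the robot and the scene stay as the last step left them, time stands still between calls to the robot, and variables do not carry over. Pictures are saved under pics/ and viewed, at most 10 in all, crops included, and the job is handed in when it is done.

```bash
mkdir -p pics
cat > h.py <<'E'
import numpy as np,cv2
from cell import manip
def cloud(name,d):
    c=manip.calibration(name);K=np.array(c['intrinsics']);T=np.array(c['pose'])
    v,u=np.mgrid[0:d.shape[0],0:d.shape[1]]
    x=(u-K[0,2])/K[0,0]*d;y=(v-K[1,2])/K[1,1]*d
    P=np.stack([x,-y,-d,np.ones_like(d)],-1)
    return (P@T.T)[...,:3]
E
python3 - <<'E'
from h import *
ims=[]
for n in("scene","top"):
    p,d=manip.camera(n);np.savez(f'{n}.npz',p=p,d=d)
    cv2.imwrite(f'pics/{n}0.png',p[...,::-1])
    c=manip.calibration(n);print(n,c.keys(),np.round(c['pose'],2).tolist(),np.round(c['intrinsics'],1).tolist())
    W=cloud(n,d)
    for q in("test_panel","stand","curing_box","slot_zone"):
        for r in manip.cut_out(q,n)[:4]:
            m=r['mask']&(d>0);w=W[m]
            print(n,q,round(r['score'],2),np.round(r['position']),m.sum(),np.round(np.percentile(w,[3,50,97],axis=0)).tolist() if len(w) else'')
s=manip.read_state();print(s)
E
```

```text
scene dict_keys(['intrinsics', 'pose']) [[-0.52, 0.53, -0.67, -413.7], [-0.85, -0.32, 0.42, 567.17], [0.01, 0.79, 0.61, 1051.38], [0.0, 0.0, 0.0, 1.0]] [[433.4, 0.0, 281.9], [0.0, 433.4, 199.6], [0.0, 0.0, 1.0]]
scene test_panel 0.67 [223. 274.] 347 [[431.0, 224.0, 31.0], [442.0, 250.0, 69.0], [454.0, 275.0, 102.0]]
scene test_panel 0.51 [304. 211.] 1417 [[486.0, -195.0, 11.0], [529.0, -99.0, 123.0], [607.0, -76.0, 145.0]]
scene stand 0.55 [228. 288.] 458 [[407.0, 205.0, 2.0], [430.0, 254.0, 29.0], [472.0, 293.0, 35.0]]
scene stand 0.27 [268. 190.] 237 [[733.0, -125.0, 8.0], [745.0, -100.0, 56.0], [779.0, -81.0, 75.0]]
scene curing_box 0.79 [304. 212.] 1361 [[487.0, -191.0, 13.0], [528.0, -98.0, 123.0], [603.0, -76.0, 145.0]]
scene curing_box 0.22 [251. 202.] 131 [[720.0, -10.0, 9.0], [727.0, 4.0, 50.0], [743.0, 15.0, 117.0]]
scene slot_zone 0.56 [304. 211.] 1378 [[487.0, -191.0, 13.0], [528.0, -99.0, 123.0], [604.0, -76.0, 145.0]]
top dict_keys(['intrinsics', 'pose']) [[-0.02, 0.99, -0.13, 366.87], [-1.0, -0.02, -0.02, -85.13], [-0.02, 0.13, 0.99, 1903.02], [0.0, 0.0, 0.0, 1.0]] [[5
[... 473 characters left out ...]
ck': 0.5, 'joints': array([-1.25960389e+00,  2.99878180e-01,  1.52103206e+00,  7.54269020e-06,
        1.32070613e+00, -6.66000810e-02]), 'qd': array([ 6.82099002e-04,  3.35379971e-05,  2.02467400e-03,  5.41438654e-04,
       -1.24966888e-03,  7.89964200e-04]), 'effort': array([-1.18061202e-03, -5.31347001e+01, -3.52738059e+01,  7.07749184e-02,
        2.15420063e-02, -2.11500407e-05]), 'eef_pos': array([ 202.86989091, -511.19663968,  404.64398017]), 'eef_rot': array([-3.14156948e+00, -8.87017513e-06,  3.77790649e-01]), 'wrist_force': array([-0.59170609,  0.52331284, -0.63417571]), 'moment': array([-0.00924716, -0.01577158, -0.02489207]), 'finger_force': 0.0, 'finger_gap': 94.16792249101539}
```

View pics/scene0.png

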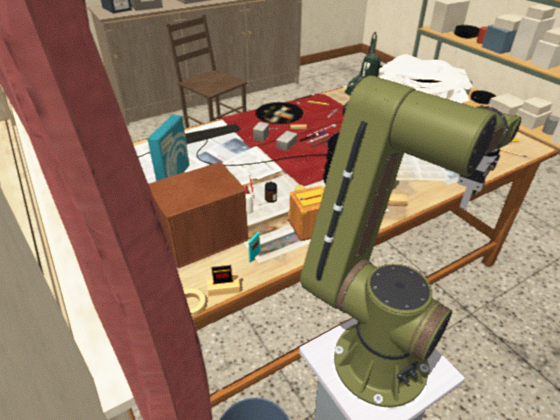

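View pics/top0.png

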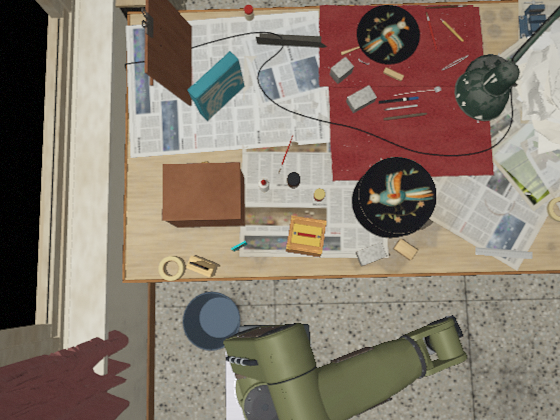

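The scene picture shows a black panel with gold and red in the stand at (222,274). A teal look-alike is at (253,246), and the box is at (308,212). In the top picture these are at (203,266), (239,245) and (306,235). The black one fits the description, so I'll confirm it in a crop and measure it.

Run:
```python
from h import *
S=np.load('scene.npz');T=np.load('top.npz')
a=cv2.resize(S['p'][230:310,170:270],(400,320),interpolation=cv2.INTER_CUBIC)
b=cv2.resize(T['p'][240:290,150:250],(400,200),interpolation=cv2.INTER_CUBIC)
c=cv2.resize(T['p'][210:264,278:334],(400,386),interpolation=cv2.INTER_CUBIC)
e=cv2.resize(S['p'][180:240,280:330],(320,384)[::1],interpolation=cv2.INTER_CUBIC)
m=np.zeros((600,800,3),np.uint8);m[:320,:400]=a;m[320:520,:400]=b;m[:386,400:]=c
m[386:600,400:578]=cv2.resize(e,(178,214))
cv2.imwrite('pics/crop.png',m[...,::-1])
Wt=cloud('top',T['d']);Ws=cloud('scene',S['d'])
def rect(n,W,sl,lo,hi):
    q=W[sl].reshape(-1,3);q=q[(q[:,2]>lo)&(q[:,2]<hi)]
    r=cv2.minAreaRect(q[:,:2].astype(np.float32));print(n,len(q),np.round(r[0]),np.round(r[1]),round(r[2],1),np.median(q[:,2]).round(1))
t=(slice(210,264),slice(278,334))
rect('box top',Wt,t,125,155);rect('plate?',Wt,t,139,155)
rect('stand T',Wt,(slice(250,285),slice(186,222)),22,40);rect('panel T',Wt,(slice(250,285),slice(186,222)),60,110)
rect('stand S',Ws,(slice(262,300),slice(204,245)),22,36);rect('panel S',Ws,(slice(258,292),slice(208,236)),45,110)
rect('teal S',Ws,(slice(230,262),slice(245,263)),40,130)
# plate columns profile
print(np.round(Wt[236,284:330:3]).astype(int).tolist())
# red/yellow masks plate
hsv=cv2.cvtColor(T['p'][t],cv2.COLOR_RGB2HSV);mk=(hsv[...,2]>200)&(hsv[...,0]>18)&(hsv[...,1]>120)
r=cv2.minAreaRect(Wt[t][mk][:,:2].astype(np.float32));print('bright',mk.sum(),r)
for r0 in range(6,48,3):print(hsv[r0,4:54:2].tolist() if r0 in(24,27) else '',end='')
# tall things near path: max heights
for n,W in(('T',Wt),):
    for x in range(300,800,50):print(x,[int(np.nanmax(np.append(W[(abs(W[...,0]-x)<25)&(abs(W[...,1]-y)<25)&(W[...,2]<700)][:,2],-1))) for y in range(-350,400,50)])
```

```text
box top 1205 [ 544. -146.] [127. 121.] 79.5 138.0
plate? 519 [ 544. -146.] [125. 119.] 79.9 142.9
stand T 269 [445. 249.] [96. 50.] 67.3 30.9
panel T 47 [446. 248.] [59.  8.] 67.7 98.0
stand S 324 [443. 248.] [96. 56.] 67.9 31.1
panel S 284 [444. 248.] [60. 14.] 67.1 77.5
teal S 181 [542.  88.] [ 43. 114.] 67.4 69.0
[[552, -68, 11], [552, -79, 11], [540, -90, 131], [538, -101, 147], [538, -111, 146], [539, -122, 135], [537, -132, 151], [538, -143, 138], [538, -154, 138], [538, -165, 128], [537, -175, 139], [536, -185, 153], [537, -196, 133], [537, -207, 134], [549, -227, 8], [550, -239, -7]]
bright 422 ((539.5045776367188, -146.42526245117188), (122.19169616699219, 108.77772521972656), 80.022216796875)
[[27, 12, 206], [27, 12, 206], [27, 11, 208], [13, 38, 194], [16, 142, 196], [21, 150, 199], [21, 84, 163], [23, 136, 197], [3, 194, 125], [1, 191, 156], [179, 199, 155], [178, 204, 156], [179, 201, 155], [0, 191, 148], [7, 183, 160], [17, 165, 176], [22, 153, 187], [23, 149, 210], [22, 144, 211], [23, 150, 202], [16, 144, 191], [13, 35, 199], [30, 11, 207], [24, 12, 207], [19, 14, 204
[... 383 characters left out ...]
, 100]]300 [-1, -1, -1, -1, -1, -1, -1, -1, -1, -1, -1, -1, -1, -1, -1]
350 [-1, -1, -1, -1, -1, -1, -1, -1, -1, -1, -1, -1, -1, -1, -1]
400 [15, 13, 17, 10, 13, 14, 17, 10, 12, 13, 15, 38, 39, 24, 34]
450 [58, 13, 10, 136, 11, 13, 13, 16, 12, 14, 18, 104, 108, 96, 33]
500 [55, 18, 19, 156, 150, 150, 106, 10, 15, 99, 89, 13, 34, 36, 29]
550 [183, 14, 17, 153, 152, 152, 20, 17, 89, 94, 14, 13, 14, 14, 17]
600 [190, 12, 15, 144, 148, 147, 14, 13, 14, 237, 237, 236, 234, 239, 236]
650 [190, 138, 16, 13, 16, 14, 15, 16, 17, 237, 234, 236, 236, 235, 233]
700 [189, 87, 13, 67, 13, 16, 16, 81, 18, 237, 234, 237, 236, 236, 236]
750 [190, 17, 14, 17, 76, 85, 17, 127, 17, 238, 238, 234, 235, 234, 237]
```

View pics/crop.png

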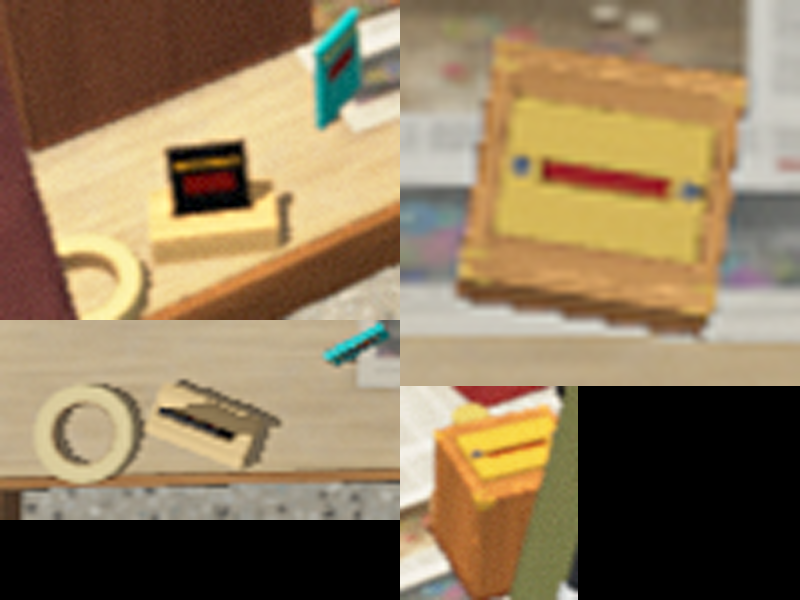

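The crop confirms it: the black panel with the gold stripe and red patch is the one in the stand, and the teal one is the look-alike. The slot shows as a red strip in the plate at about top (306,235). I'll move over the stand and measure the slot on the existing picture.

```bash
python3 -m creep '{"slide":[[1.52,4.74,0],[1.52,4.74,0],[1.52,4.74,0],[1.52,4.74,0],[1.52,4.74,0],[1.52,4.74,0],[1.52,4.74,0],[1.52,4.74,0]],"turn":[0.05,0.05,0.05,0.05,0.05,0.05,0.05,0.05],"claw":[1,1,1,1,1,1,1,1]}' 20
python3 -m creep '{"slide":[[1.52,4.74,0],[1.52,4.74,0],[1.52,4.74,0],[1.52,4.74,0],[1.52,4.74,0],[1.52,4.74,0],[1.52,4.74,0],[1.52,4.74,0]],"turn":[0.05,0.05,0.05,0.05,0.05,0.05,0.05,0.05],"claw":[1,1,1,1,1,1,1,1]}'
cat >> h.py <<'E'
def plane(name,uv,z):
    c=manip.calibration(name);K=np.array(c['intrinsics']);T=np.array(c['pose'])
    uv=np.atleast_2d(uv).astype(float)
    r=np.c_[(uv[:,0]-K[0,2])/K[0,0],-(uv[:,1]-K[1,2])/K[1,1],-np.ones(len(uv))]@T[:3,:3].T
    return T[:3,3]+r*((z-T[2,3])/r[:,2])[:,None]
E
python3 - <<'E'
from h import *
for n,(r0,r1,c0,c1) in {'top':(218,258,288,326),'scene':(180,215,290,330)}.items():
    p=np.load(n+'.npz')['p'][r0:r1,c0:c1];h=cv2.cvtColor(p,cv2.COLOR_RGB2HSV).astype(int)
    red=((h[...,0]<10)|(h[...,0]>170))&(h[...,1]>150)
    _,lab,st,ce=cv2.connectedComponentsWithStats(red.astype(np.uint8))
    k=1+np.argmax(st[1:,4]);v,u=np.nonzero(lab==k);print(n,st[1:].tolist())
    for z in(135,141):
        P=plane(n,np.c_[u+c0,v+r0],z)[:,:2];R=cv2.minAreaRect(P.astype(np.float32));print(z,P.mean(0).round(1),R)
    for nm,mk in(('brass',(h[...,0]>=20)&(h[...,0]<28)&(h[...,1]>125)&(h[...,2]>180)),('box',h[...,1]>100)):
        v,u=np.nonzero(mk);print(nm,cv2.minAreaRect(plane(n,np.c_[u+c0,v+r0],141)[:,:2].astype(np.float32)))
# panel top edge refined: dark pixels in top view
T=np.load('top.npz');W=cloud('top',T['d']);p=T['p']
m=np.zeros(W.shape[:2],bool);m[250:285,186:222]=1;m&=(W[...,2]>60)
print('panel pts',W[m].mean(0).round(1)); v,u=np.nonzero(m);print(plane('top',np.c_[u,v],98).mean(0).round(1))
E
```

```text
clock: 1.5
eef_pos: [324.5, -130.4, 404.9]
eef_rot: [3.141, -0.0, 0.779]
wrist_force: [1.0, -0.4, 0.3]
finger_gap: 93.8
finger_force: 0.0
clock: 2.5
eef_pos: [446.3, 248.9, 404.7]
eef_rot: [3.141, -0.0, 1.18]
wrist_force: [0.3, -0.8, -0.1]
finger_gap: 94.4
finger_force: 0.0
top [[10, 15, 17, 4, 38]]
135 [ 543.5 -146.9] ((543.490966796875, -146.90792846679688), (57.370445251464844, 7.534877777099609), 80.44841003417969)
141 [ 542.9 -146.7] ((542.8916015625, -146.6982879638672), (57.175743103027344, 7.509241580963135), 80.44839477539062)
brass ((538.9104614257812, -147.6318359375), (118.27821350097656, 108.50350952148438), 79.89114379882812)
box ((539.7831420898438, -147.16647338867188), (125.64080047607422, 129.7874298095703), 79.90337371826172)
scene [[6, 0, 24, 6, 77]]
135 [ 634.3 -186. ] ((625.7481689453125, -188.18966674804688), (84.2569580078125, 31.169273376464844), 58.993133544921875)
141 [ 627.4 -181.1] ((618.9423217773438, -183.243896484375), (83.705322265625, 30.96523094177246), 58.993080139160156)
brass ((546.0858764648438, -120.78743743896484), (111.78196716308594, 148.72215270996094), 44.50114440917969)
box ((546.8946533203125, -145.74273681640625), (141.90895080566406, 196.58917236328125), 57.61017608642578)
panel pts [436.6 209.3 299.5]
[445.8 245.8  98. ]
```

```bash
python3 -m creep '{"slide":[[0,0,-3],[0,0,-3],[0,0,-3],[0,0,-2],[0,0,-1.5],[0,0,-1.2],[0,0,0],[0,0,0]],"turn":[0,0,0,0,0,0,0,0],"claw":[1,1,1,1,1,0.6,0.6,0.6]}'
python3 -m creep '{"slide":[[0,0,0],[0,0,0],[0,0,0],[0,0,0],[0,0,0],[0,0,0],[0,0,0],[0,0,0]],"turn":[0,0,0,0,0,0,0,0],"claw":[0.4,0.3,0.2,0.1,0,0,0,0]}' 25
```

```text
clock: 3.5
eef_pos: [446.2, 247.3, 268.3]
eef_rot: [3.141, -0.001, 1.178]
wrist_force: [0.3, -0.7, 0.7]
finger_gap: 67.3
finger_force: 0.0
clock: 4.5
eef_pos: [446.1, 247.2, 267.6]
eef_rot: [-3.142, 0.0, 1.178]
wrist_force: [0.2, 0.1, -0.2]
finger_gap: 7.6
finger_force: 25.0
```

```bash
python3 -m creep '{"slide":[[0,0,0.5],[0,0,1],[0,0,1.5],[0,0,2.5],[0,0,3],[0,0,3],[0,0,3],[0,0,2.4]],"turn":[0,0,0,0,0,0,0,0],"claw":[0,0,0,0,0,0,0,0]}'
python3 - <<'E'
from h import *
p,d=manip.camera('scene');cv2.imwrite('pics/lift.png',cv2.resize(p[150:300,150:350],(800,600))[...,::-1])
print(manip.read_state()['eef_pos'])
E
```

```text
clock: 5.5
eef_pos: [445.7, 247.0, 439.0]
eef_rot: [3.14, -0.001, 1.178]
wrist_force: [0.5, -1.3, -2.7]
finger_gap: 8.1
finger_force: 25.0
[445.80872758 247.0827849  441.9368504 ]
```

View pics/lift.png

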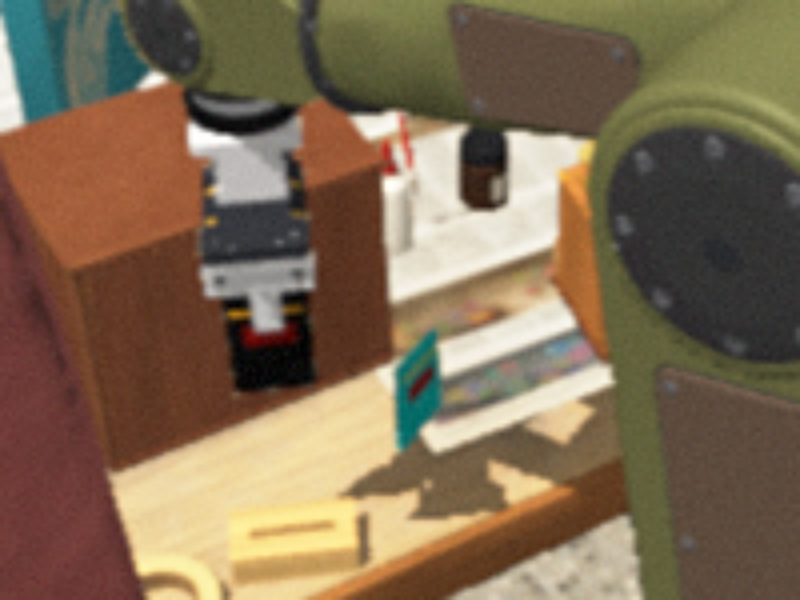

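The panel hangs straight in the fingers at crop (272,350), roughly at mid-width, and the stand is empty. Next I carry it over the slot.

```bash
python3 -m creep '{"slide":[[0.6,-2.5,0],[1.3,-5.2,0],[1.4,-5.4,0],[1.5,-5.8,0],[1.5,-5.8,0],[1.4,-5.4,0],[1.2,-5,0],[0.8,-4.3,0]],"turn":[0.028,0.028,0.028,0.028,0.028,0.028,0.028,0.026],"claw":[0,0,0,0,0,0,0,0]}'
python3 -m creep '{"slide":[[0,0,0],[0,0,0],[0,0,0]],"turn":[0,0,0],"claw":[0,0,0]}'
python3 - <<'E'
from h import *
p,d=manip.camera('top');cv2.imwrite('pics/over.png',cv2.resize(p[205:265,270:350],(800,600),interpolation=cv2.INTER_CUBIC)[...,::-1])
p,d=manip.camera('scene');cv2.imwrite('pics/over2.png',cv2.resize(p[130:250,260:420],(800,600),interpolation=cv2.INTER_CUBIC)[...,::-1])
s=manip.read_state();print(s['eef_pos'],s['eef_rot'],s['wrist_force'],s['moment'])
E
```

```text
clock: 6.55
eef_pos: [543.1, -148.7, 436.7]
eef_rot: [-3.142, -0.0, 1.4]
wrist_force: [0.7, 0.1, -3.0]
finger_gap: 7.8
finger_force: 25.0
clock: 6.92
eef_pos: [543.0, -145.8, 436.9]
eef_rot: [3.141, -0.0, 1.401]
wrist_force: [-0.6, -0.8, -2.3]
finger_gap: 7.5
finger_force: 25.0
[ 543.03004017 -145.90651909  436.88815411] [ 3.14127297e+00 -3.71294560e-06  1.40095711e+00] [ 0.29115083  0.32128628 -2.12959211] [-0.03251433 -0.03216418 -0.0039476 ]
```

View pics/over2.png

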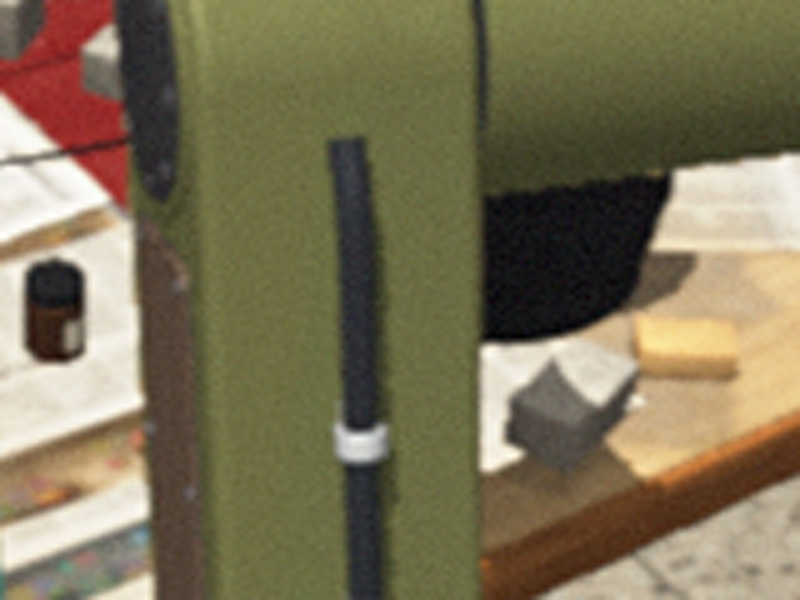

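The arm hides the box from the scene camera, so I'll go by feel: down to just above the plate, then in 1 mm rows.

```bash
python3 -m creep '{"slide":[[0,-0.12,-0.6],[0,0,-0.8],[0,0,-0.6],[0,0,-0.4],[0,0,-0.3],[0,0,-0.1],[0,0,0],[0,0,0]],"turn":[0,0,0,0,0,0,0,0],"claw":[0,0,0,0,0,0,0,0]}' 35
python3 -m creep '{"slide":[[0,0,-0.1],[0,0,-0.1],[0,0,-0.1],[0,0,0]],"turn":[0,0,0,0],"claw":[0,0,0,0]}'
python3 -m creep '{"slide":[[0,0,-0.1],[0,0,-0.1],[0,0,0]],"turn":[0,0,0],"claw":[0,0,0]}'
```

```text
clock: 8.02
eef_pos: [543.1, -148.0, 408.8]
eef_rot: [3.141, 0.0, 1.4]
wrist_force: [-0.1, -0.5, -2.4]
finger_gap: 7.5
finger_force: 35.0
clock: 8.52
eef_pos: [543.1, -148.0, 405.5]
eef_rot: [-3.141, -0.0, 1.4]
wrist_force: [0.3, -0.1, -3.6]
finger_gap: 7.8
finger_force: 35.0
clock: 8.9
eef_pos: [543.1, -148.0, 403.5]
eef_rot: [-3.141, -0.0, 1.4]
wrist_force: [-0.4, 0.1, -3.6]
finger_gap: 7.5
finger_force: 35.0
```

```bash
for i in 1 ; do python3 -m creep '{"slide":[[0,0,-0.1],[0,0,-0.1],[0,0,0]],"turn":[0,0,0],"claw":[0,0,0]}'; done
python3 -m creep '{"slide":[[0,0,-0.1],[0,0,0]],"turn":[0,0],"claw":[0,0]}'
python3 -m creep '{"slide":[[0,0,-0.1],[0,0,0]],"turn":[0,0],"claw":[0,0]}'
```

```text
clock: 9.28
eef_pos: [543.1, -148.0, 401.5]
eef_rot: [-3.141, -0.0, 1.4]
wrist_force: [0.1, 0.2, -2.3]
finger_gap: 7.2
finger_force: 35.0
clock: 9.52
eef_pos: [543.1, -148.0, 400.5]
eef_rot: [-3.141, -0.0, 1.4]
wrist_force: [-1.3, -0.0, -2.5]
finger_gap: 8.1
finger_force: 35.0
clock: 9.78
eef_pos: [543.1, -148.0, 399.5]
eef_rot: [-3.141, -0.0, 1.4]
wrist_force: [0.1, -0.4, -3.3]
finger_gap: 7.7
finger_force: 35.0
```

```bash
python3 -m creep '{"slide":[[0,0,-0.1],[0,0,0]],"turn":[0,0],"claw":[0,0]}'
python3 -m creep '{"slide":[[0,0,-0.1],[0,0,0]],"turn":[0,0],"claw":[0,0]}'
python3 -m creep '{"slide":[[0,0,-0.1],[0,0,0]],"turn":[0,0],"claw":[0,0]}'
```

```text
clock: 10.02
eef_pos: [543.1, -148.0, 398.6]
eef_rot: [-3.141, -0.0, 1.4]
wrist_force: [0.2, 0.3, -4.1]
finger_gap: 7.7
finger_force: 35.0
clock: 10.28
eef_pos: [543.1, -148.0, 397.5]
eef_rot: [-3.141, -0.0, 1.4]
wrist_force: [-0.0, 0.6, -3.1]
finger_gap: 7.7
finger_force: 35.0
clock: 10.52
eef_pos: [543.1, -148.0, 396.5]
eef_rot: [-3.141, -0.0, 1.4]
wrist_force: [-0.1, -0.7, -2.6]
finger_gap: 7.7
finger_force: 35.0
```

There's no contact at 4 mm below the plate face, so the panel is in the slot. Carrying on to the flap.

```bash
python3 -m creep '{"slide":[[0,0,-0.1],[0,0,-0.1],[0,0,0]],"turn":[0,0,0],"claw":[0,0,0]}'
python3 -m creep '{"slide":[[0,0,-0.1],[0,0,-0.1],[0,0,0]],"turn":[0,0,0],"claw":[0,0,0]}'
python3 -m creep '{"slide":[[0,0,-0.1],[0,0,-0.1],[0,0,0]],"turn":[0,0,0],"claw":[0,0,0]}'
```

```text
clock: 10.9
eef_pos: [543.1, -148.0, 394.5]
eef_rot: [-3.141, -0.0, 1.4]
wrist_force: [-0.2, 0.4, -4.4]
finger_gap: 7.5
finger_force: 35.0
clock: 11.28
eef_pos: [543.0, -148.0, 392.9]
eef_rot: [3.141, 0.0, 1.4]
wrist_force: [-1.3, 0.5, 1.6]
finger_gap: 7.4
finger_force: 35.0
clock: 11.65
eef_pos: [543.1, -148.0, 390.6]
eef_rot: [3.141, 0.0, 1.4]
wrist_force: [-0.2, 0.3, 1.5]
finger_gap: 7.7
finger_force: 35.0
```

The flap is felt at TCP z of about 393, as expected, with 4 to 5 N. Pushing on.

```bash
python3 -m creep '{"slide":[[0,0,-0.15],[0,0,-0.15],[0,0,-0.15],[0,0,-0.15],[0,0,0]],"turn":[0,0,0,0,0],"claw":[0,0,0,0,0]}'
python3 -m creep '{"slide":[[0,0,-0.15],[0,0,-0.15],[0,0,-0.15],[0,0,-0.15],[0,0,0]],"turn":[0,0,0,0,0],"claw":[0,0,0,0,0]}'
```

```text
clock: 12.28
eef_pos: [543.0, -148.0, 384.2]
eef_rot: [-3.141, -0.0, 1.4]
wrist_force: [-2.7, 0.4, -3.3]
finger_gap: 7.6
finger_force: 35.0
clock: 12.9
eef_pos: [543.1, -148.0, 378.4]
eef_rot: [-3.141, -0.0, 1.4]
wrist_force: [-1.4, -0.0, -4.0]
finger_gap: 7.8
finger_force: 35.0
```

```bash
python3 -m creep '{"slide":[[0,0,-0.2],[0,0,-0.2],[0,0,-0.2],[0,0,-0.2],[0,0,-0.2],[0,0,0]],"turn":[0,0,0,0,0,0],"claw":[0,0,0,0,0,0]}'
python3 -m creep '{"slide":[[0,0,-0.2],[0,0,-0.2],[0,0,-0.2],[0,0,-0.2],[0,0,-0.2],[0,0,-0.2],[0,0,-0.2],[0,0,0]],"turn":[0,0,0,0,0,0,0,0],"claw":[0,0,0,0,0,0,0,0]}'
```

```text
clock: 13.65
eef_pos: [543.0, -148.0, 368.4]
eef_rot: [-3.141, -0.0, 1.4]
wrist_force: [-1.6, -0.3, -3.6]
finger_gap: 8.3
finger_force: 35.0
clock: 14.65
eef_pos: [543.0, -148.0, 354.4]
eef_rot: [-3.141, -0.0, 1.4]
wrist_force: [-1.5, 0.0, -4.4]
finger_gap: 7.6
finger_force: 35.0
```

```bash
python3 -m creep '{"slide":[[0,0,-0.1],[0,0,0],[0,0,0],[0,0,0],[0,0,0],[0,0,0],[0,0,0],[0,0,0]],"turn":[0,0,0,0,0,0,0,0],"claw":[0,0,0.5,0.5,0.5,0.5,0.5,0.5]}'
python3 -m creep '{"slide":[[0,0,0.5],[0,0,1.5],[0,0,3],[0,0,4],[0,0,4],[0,0,2],[0,0,0],[0,0,0]],"turn":[0,0,0,0,0,0,0,0],"claw":[0.5,0.5,0.5,0.5,0.5,0.5,0.5,0.5]}'
python3 -m creep '{"slide":[[0,5,0],[0,5,0],[0,5,0],[0,5,0],[0,5,0],[0,5,0],[0,0,0],[0,0,0]],"turn":[0,0,0,0,0,0,0,0],"claw":[0.5,0.5,0.5,0.5,0.5,0.5,0.5,0.5]}'
python3 - <<'E'
from h import *
p,d=manip.camera('top');q,_=manip.camera('scene')
m=np.hstack([cv2.resize(x,(400,400),interpolation=cv2.INTER_CUBIC) for x in(p[205:265,275:335],q[170:250,270:350])])
cv2.imwrite('pics/done.png',m[...,::-1]);print(manip.read_state()['wrist_force'])
E
```

```text
clock: 15.65
eef_pos: [543.1, -148.0, 353.7]
eef_rot: [3.142, -0.0, 1.4]
wrist_force: [-0.6, 0.2, 0.1]
finger_gap: 46.9
finger_force: 0.0
clock: 16.65
eef_pos: [543.0, -148.0, 502.9]
eef_rot: [-3.141, -0.0, 1.4]
wrist_force: [-0.2, 0.0, 0.3]
finger_gap: 46.9
finger_force: 0.0
clock: 17.65
eef_pos: [543.2, 151.6, 502.8]
eef_rot: [-3.14, 0.001, 1.4]
wrist_force: [-0.8, -0.7, -0.6]
finger_gap: 47.0
finger_force: 0.0
[-0.23923521 -0.29902081 -0.03185477]
```

View pics/done.png

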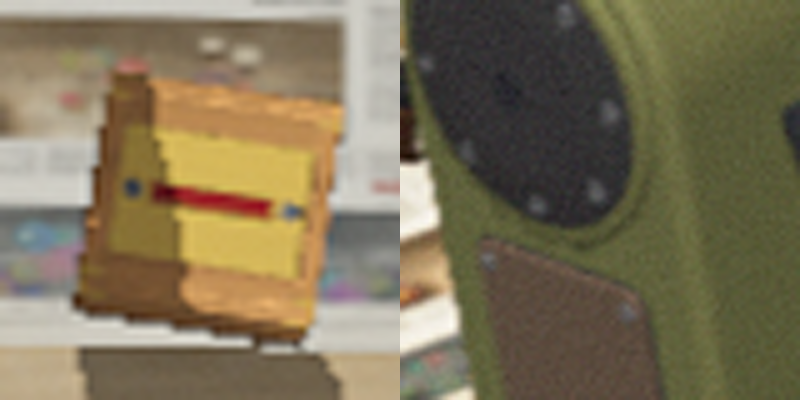

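The left half shows the slot at crop (215,200) red again: the flap has shut and nothing stands out of the plate, so the panel is inside. In the right half the arm still hides the box.

```bash
python3 -c "from cell import manip; print(manip.sign_off())"
```

```text
the job is handed in; nothing more can be done
None
```

The black panel went through the slot and dropped inside the box: the flap has shut again, nothing stands out of the plate, the push past the flap read only about 4 to 5 N, and the job was handed in after about 18 s; no verdict came back.

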